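# Sort mixed instrument parts into their sample-marked trays

## Task

Sort the five loose instrument parts on the bench - two tall steel sensors, two block-shaped relays and one square-flanged panel socket - each into the blue tray that carries a sample of its kind on its ledge. Set every part down upright on the tray floor, as it stands now and not on top of another part, without dropping it. Leave the roll of tape and the note pad where they lie.

Things in the scene. Friction and masses are not known exactly. Their poses are not given: they have to be found in the camera images.
- sensor_a: Pressure sensor: an upright turned steel cylinder, 62 mm tall: body 28 mm in diameter up to z = 38 mm, then a neck, then a 22 mm diameter connector from z = 48 to 62 mm with a black top. About 140 g. There are two, alike. Starts upright on the bench. Origin at the centre of its underside, z up its axis.
- sensor_b: Pressure sensor: an upright turned steel cylinder, 62 mm tall: body 28 mm in diameter up to z = 38 mm, then a neck, then a 22 mm diameter connector from z = 48 to 62 mm with a black top. About 140 g. There are two, alike. Starts upright on the bench. Origin at the centre of its underside, z up its axis.
- relay_a: Plug-in relay: an upright plain grey plastic block, 38 mm (x) by 28 mm (y) by 44 mm tall (z), with a black band at its foot. About 60 g. There are two, alike. Starts upright on the bench, at any yaw. Origin at the centre of its underside.
- relay_b: Plug-in relay: an upright plain grey plastic block, 38 mm (x) by 28 mm (y) by 44 mm tall (z), with a black band at its foot. About 60 g. There are two, alike. Starts upright on the bench, at any yaw. Origin at the centre of its underside.
- socket: Panel socket: a low steel part with a square flange 42 x 42 mm, 4 mm thick, lying at the bottom, and on it a round barrel 28 mm in diameter, from z = 4 to 30 mm, with a black face on top. About 80 g. There is one. Starts flange down on the bench. Origin at the centre of its underside, z up the barrel.
- tray_sensor: Tray for sensors: fixed blue open tray; the three differ only by the sample fixed on the ledge outside the far wall, here a sensor (leave it). Pocket 100 (x) x 130 (y) mm inside; floor's upper face at z = 4 mm; walls 5 mm thick, rim at z = 30 mm; ledge 10 mm high, x = 55 to 101 mm, sample at x = 79, y = 0. Origin: centre of the pocket, at bench level; x points to the ledge, away from the robot.
- tray_relay: Tray for relays: fixed blue open tray; the three differ only by the sample fixed on the ledge outside the far wall, here a relay (leave it). Pocket 100 (x) x 130 (y) mm inside; floor's upper face at z = 4 mm; walls 5 mm thick, rim at z = 30 mm; ledge 10 mm high, x = 55 to 101 mm, sample at x = 79, y = 0. Origin: centre of the pocket, at bench level; x points to the ledge, away from the robot.
- tray_socket: Tray for sockets: fixed blue open tray; the three differ only by the sample fixed on the ledge outside the far wall, here a socket (leave it). Pocket 100 (x) x 130 (y) mm inside; floor's upper face at z = 4 mm; walls 5 mm thick, rim at z = 30 mm; ledge 10 mm high, x = 55 to 101 mm, sample at x = 79, y = 0. Origin: centre of the pocket, at bench level; x points to the ledge, away from the robot.
- tape_roll: Bystander: a small black roll of tape lying flat, 48 mm in diameter, 14 mm high, loose. Not to be shifted. Origin at the centre of its underside.
- note_pad: Bystander: a yellow sticky-note pad lying flat, 50 x 50 x 10 mm, loose. Not to be shifted. Origin at the centre of its underside.
Things that resemble listed ones, but are neither listed nor needed, are in the scene too. What is shaped like the relay_a but brown or orange is not meant. What is shaped like the tray_relay but green is not meant.

How it is judged:
By the outcome, as a careful person would: the job done as asked, in the order asked, and still so for the second after the job is handed in, with the robot touching nothing.
It also fails if it takes over 128 s, if anything falls off the work surface, if the arm or the gripper's body presses on something with over 40 N, if the wrist force passes 120 N, or if a joint passes its speed limit or range.

## Robot

A 7-joint arm with a two-finger parallel gripper is mounted at the origin on the work surface. World frame = base frame: x ahead of the robot, y to its left, z up, the work surface at z = 0. Lengths are in m, angles in rad, forces in N, time in s.
With the tool pointing down it reaches from about 0.4 to 0.85 m from the base axis. Payload 10.4 kg.
Tool frame: the origin (TCP) lies on the centre line of the jaws, within the pads' length; the fingertips stand 11 mm ahead of it and the grasp point (between the pads) lies 8 mm behind it (tip_reach is the distance from the TCP to the fingertips, in m); z points along the fingers, y is the line along which they close (so a half turn about z gives the same grasp; the last joint's range is limited). The gripper opens to 85 mm and grips with 20 to 120 N. Pads are 22 mm wide; open, the fingers measure 114 mm over their backs; the gripper's body (76 mm by 85 mm) begins 54 mm behind the grasp point. The pads swing forward as they close: fully open they stand 13 mm farther back than shut.
Start: joints at [-1.354, 0.332, -0.065, 1.46, 0.022, 1.35, -0.088], TCP at [0.148, 0.607, 0.242] pointing down, gripper open.
Joint ranges: [-2.6, 2.6], [-0.5, 2.12], [-1.47, 1.34], [0.16, 2.42], [-1.27, 4.41], [0.06, 2.06], [-2.6, 2.6]. Speed limits (rad/s): [2.22, 2.22, 2.79, 2.79, 3.14, 3.14, 3.14].

## Interface

Orientations are given as a unit quaternion [x, y, z, w].
In Python, from workcell import get_obs, camera, hand_in, tip_reach gives the robot as it stands. The module is installed in compiled form; this text tells all that it offers.
- The arm moves only by the tool move_arm, never from a script. Its argument "plan" is a list of rows, each an object with "delta_pos": the shift along the tool's x, y, z in normalised numbers (1 is 0.75 m), a list of three; "turn": the turn, a rotation vector about the tool's x, y, z in a scale on which 1.0 is pi/2 rad, a list of three; "fingers": the closure, from 0 (fully open) to 1 (shut). A call has 1 to 12 rows; each row is the pose to reach, as a shift and turn from the pose commanded when the call began, along the tool's axes at that moment; what a row does not reach only later rows make up. A row lasts 1/8 s, in which the tool goes at most 62.5 mm and 10.7 degrees, less where a joint would pass 70% of its speed; a pose out of reach is approached as far as the arm can. Shift and turn numbers lie between -1 and 1, and a call with a number outside is refused. A call with a gripper value outside its range is refused whole. The fingers move at their own pace and stop on an object; "force" is the grip in N (left out, the last holds). Time passes only in rows, so rows that repeat a pose let the fingers close. It gives the time, the measured TCP pose, the force, the opening and the grip force at its end, in the units of the state.
- get_obs(): the state, without advancing time (a new reading comes with each control period).
- camera(name): name is "scene" or "top" or "wrist"; returns a dict with "color" (400x640x3 uint8, red, green, blue), "range_z" (400x640 float32, m along the optical axis (not along the pixel's ray), 0 where there is no reading), "fx", "fy", "cx", "cy" (pixels), "R" (3x3) and "t" (3): a world point X has camera coordinates R X + t; the wrist camera has in their place "tool_from_camera" (4x4, takes a point from camera to tool coordinates, whose origin is the TCP and whose axes are the flange's). Camera axes: x right, y down, z forward; pixel columns grow to the right and rows downward; lengths in m; the calibration is good to about 2 mm. The wrist camera is an equidistant fisheye: a pixel r from the principal point sees the ray r / f radians off the axis. A picture is of the moment at which its call begins: read the wrist's pose just before it.
- hand_in(): hands the job in; it is judged then, once.
The state is a dict: "clock": time; "joint_pos": joint angles; "joint_velocities": joint speeds; "tau": joint torques, N m; "position": TCP position; "ee_rot": TCP orientation; "ft_force": force on the tool from outside, world axes, zero at the start; "torque": the same for the moment, N m; "grip_width": opening from 0.0 (shut) to 1.0 (fully open); "grasp_force": force on a finger pad.
Only numpy, scipy, OpenCV 4.12 (cv2) and the standard library are available. Lean on these libraries where they do the work, as an engineer would, in place of code of your own. Each camera call takes 0.05 s, during which the arm holds its last target. There are 200 camera calls.

## Working session

There is one attempt and no reset: what is moved stays moved. The work goes in short steps, Python scripts to look and compute and a tool call to move; the robot and the scene stay as the last step left them, time stands still between calls to the robot, and variables do not carry over. Pictures are saved under pics/ and viewed, at most 14 in all, crops included, and the job is handed in when it is done.

Besides the shell and the picture viewer there is one more tool, called after "Request:" as a command line: name --argument value ..., lists and objects as JSON in quotes. move_arm: Moves the arm, as the interface text tells. Its arguments: {"type":"object","properties":{"plan":{"type":"array","items":{"type":"object","properties":{"delta_pos":{"type":"array","items":{"type":"number"}},"turn":{"type":"array","items":{"type":"number"}},"fingers":{"type":"number"}}}},"force":{"type":"number"}},"required":["plan"]}

```bash
mkdir -p pics
python3 - <<'E'
from workcell import *
import cv2,numpy as np
print(get_obs(),tip_reach)
for n in("scene","top"):
    c=camera(n);np.savez(f"{n}0.npz",**c);cv2.imwrite(f"pics/{n}0.png",c["color"][...,::-1]);print(n,c["fx"],c["fy"],c["cx"],c["cy"],c["R"],c["t"])
E
```

```text
{'clock': 0.0, 'joint_pos': array([-1.35363158,  0.33285374, -0.06470469,  1.46094947,  0.02161493,
        1.34989375, -0.08852343]), 'joint_velocities': array([-7.27450831e-04, -5.89312598e-04, -1.12645611e-03, -7.06594832e-04,
       -4.18990704e-04, -2.28513624e-07,  5.56736199e-04]), 'tau': array([-5.40844468e-06, -6.25468898e+01,  4.89583611e-02, -3.91598010e+01,
        1.62227161e-02,  1.01906681e-02,  2.57187236e-05]), 'position': array([0.14834216, 0.60676867, 0.24152337]), 'ee_rot': array([ 1.19592693e-01,  9.92822790e-01, -7.02677625e-04, -4.48524701e-05]), 'ft_force': array([0.05571394, 1.20223648, 0.95825431]), 'torque': array([ 0.00240019, -0.06027923,  0.00789312]), 'grasp_force': 0.0, 'grip_width': 1.0000081674494223} 0.011
scene 371.6219031951373 371.6219031951373 320.0988575852608 198.97275399135972 [[-0.46312473  0.8862043   0.01254662]
 [ 0.58547933  0.3165342  -0.74633777]
 [-0.66537917 -0.33830169 -0.66544911]] [ 0.30338184 -0.21221517  1.19114782]
top 440.26181751159 440.26181751159 325.4779438528038 205.70562469849673 [[ 0.01797909 -0.99979884  0.00888964]
 [-0.988758   -0.01909914 -0.14829985]
 [ 0.1484398  -0.00612341 -0.98890249]] [-0.07832156  0.45286303  1.01846316]
```

View pics/top0.png

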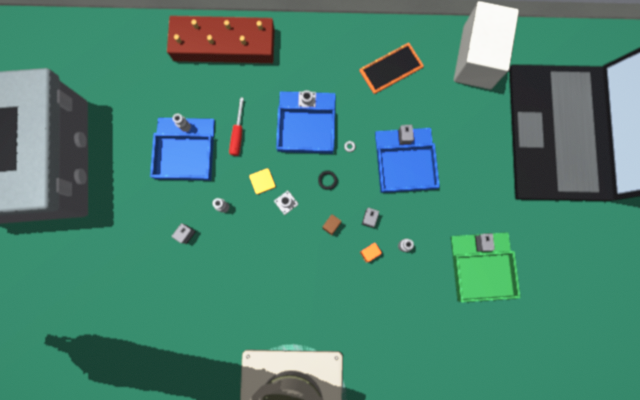

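View pics/scene0.png

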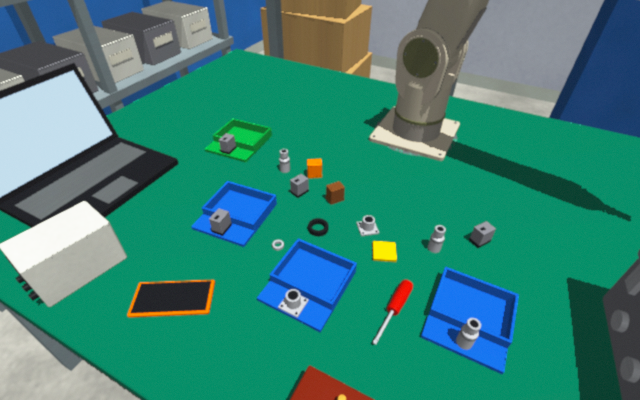

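Candidates (top view):
- **Sensors:** (221,205) and (407,245). The sensor at (181,122) is a tray sample.
- **Relays:** grey blocks at (183,234) and (371,217). The brown block (332,225), the orange block (371,253) and the samples at (406,134) and (487,242) are not wanted.
- **Socket:** (286,202). The one at (307,98) is a sample, and the nut-like ring at (350,146) is not wanted.
- **Trays:** sensor (182,155), socket (306,130), relay (407,165). The green tray (487,275) is a decoy.
- **Bystanders:** tape (328,180) and pad (262,181).

Next I measure in both views and check the choice in one close crop.

```bash
cat > h.py <<'E'
import numpy as np,cv2
def cloud(c):
    z=c["range_z"];v,u=np.indices(z.shape)
    P=np.stack([(u-c["cx"])/c["fx"]*z,(v-c["cy"])/c["fy"]*z,z],-1)
    X=(P-c["t"])@c["R"]; X[z==0]=np.nan
    return X
def proj(c,X):
    q=c["R"]@np.array(X)+c["t"];return c["fx"]*q[0]/q[2]+c["cx"],c["fy"]*q[1]/q[2]+c["cy"]
E
python3 - <<'E'
from h import *
T=dict(np.load("top0.npz"));S=dict(np.load("scene0.npz"))
XT,XS=cloud(T),cloud(S)
for X in(XT,XS):
    m=(X[...,0]>.3)&(X[...,0]<.6)&(abs(X[...,1])<.25);print("bench z",np.nanmedian(X[m][:,2]),np.nanstd(X[m][:,2]))
o=dict(sa=(221,205),sb=(407,245),ra=(183,234),rb=(371,217),so=(286,202),brown=(332,225),orange=(371,253),tape=(328,180),pad=(262,181))
for k,(u,v) in o.items():
    c0=XT[v,u]
    for n,X in(("T",XT),("S",XS)):
        m=(np.hypot(X[...,0]-c0[0],X[...,1]-c0[1])<.04)&(X[...,2]>.008)
        p=X[m]
        if len(p)<5: print(k,n,len(p));continue
        zt=np.percentile(p[:,2],92); t=p[p[:,2]>zt-.006]
        r=cv2.minAreaRect((t[:,:2]*1000).astype(np.float32))
        print(k,n,len(p),"z",zt.round(4),"mean",t.mean(0).round(4),"rect",np.round(r[0],1),np.round(r[1],1),round(r[2],1))
tr=dict(ts=(182,155),tk=(306,130),tr=(407,165))
for k,(u,v) in tr.items():
    f=XT[v,u]
    for n,I,X in(("T",T,XT),("S",S,XS)):
        c=I["color"].astype(int)
        m=(np.hypot(X[...,0]-f[0],X[...,1]-f[1])<.11)&(c[...,2]>c[...,0]+50)&(c[...,2]>c[...,1]+40)
        p=X[m];rim=p[abs(p[:,2]-.029)<.007]; fl=p[p[:,2]<.015]
        r=cv2.minAreaRect((rim[:,:2]*1000).astype(np.float32))
        print(k,n,"floor",np.median(fl[:,2]).round(4),"rimtop",np.percentile(rim[:,2],90).round(4),"rect",np.round(r[0],1),np.round(r[1],1),round(r[2],1))
a=cv2.resize(T["color"][120:275,140:440],None,fx=2.6,fy=2.6,interpolation=3)
b=cv2.resize(S["color"][135:265,255:515],None,fx=1.5,fy=1.5,interpolation=3)
im=np.zeros((a.shape[0]+b.shape[0],a.shape[1],3),np.uint8);im[:a.shape[0]]=a;im[a.shape[0]:,:b.shape[1]]=b
cv2.imwrite("pics/crop0.png",im[...,::-1])
E
```

```text
bench z 0.0009242313907091824 0.009287590074786245
bench z 0.0023529568403320078 0.010482106449198177
sa T 155 z 0.0644 mean [0.452  0.1813 0.063 ] rect [452.4 181. ] [21.1 19.7] 49.0
sa S 304 z 0.0644 mean [0.454  0.1801 0.0633] rect [453.3 179.9] [20.4 20.4] 10.9
sb T 137 z 0.0646 mean [ 0.3647 -0.261   0.0627] rect [ 364.7 -261. ] [18.9 18.8] 1.5
sb S 194 z 0.0644 mean [ 0.3665 -0.2611  0.0634] rect [ 365.5 -261.4] [21.2 21.3] 26.4
ra T 282 z 0.0467 mean [0.3822 0.2668 0.0448] rect [382.4 267.1] [28.1 38. ] 57.9
ra S 405 z 0.0469 mean [0.3851 0.2655 0.0455] rect [383.6 265.7] [29.1 41.4] 57.3
rb T 224 z 0.0466 mean [ 0.4293 -0.1768  0.0443] rect [ 429.5 -176.8] [28.  37.6] 73.5
rb S 308 z 0.0468 mean [ 0.4311 -0.1769  0.0455] rect [ 429.9 -177.9] [28.  38.7] 72.4
so T 126 z 0.033 mean [0.4663 0.0278 0.0309] rect [465.6  27.7] [26.4 24.3] 1.4
so S 168 z 0.0331 mean [0.4676 0.0273 0.0315] rect [466.3  27.3] [26.7 26.4] 69.6
brown T 213 z 0.0467 mean [ 0.4107 -0.0845  0.0445] rect [410.9 -84.6] [27.8 38.2] 55.5
brown S 319 z 0.0468 mean [ 0.4124 -0.0847  0.0455] rect [411.2 -86. ] [3
[... 255 characters left out ...]
23.6 -72.6] [46.2 44.4] 1.0
tape S 201 z 0.0166 mean [ 0.5248 -0.0737  0.0148] rect [522.8 -73.4] [45.4 48.1] 84.0
pad T 354 z 0.0134 mean [0.5176 0.0875 0.0109] rect [517.5  87.6] [49.9 49.8] 23.6
pad S 419 z 0.0134 mean [0.5194 0.0868 0.0116] rect [517.8  86.5] [50.3 49.7] 22.4
ts T floor 0.0059 rimtop 0.0324 rect [587.8 285.1] [140.5 141.4] 0.0
ts S floor 0.0071 rimtop 0.0325 rect [587.6 283.7] [139.7 139.7] 89.9
tk T floor 0.0051 rimtop 0.0322 rect [648.4 -16.5] [140.2 112.2] 89.2
tk S floor 0.0066 rimtop 0.0324 rect [648.7 -18.2] [140.4 111.5] 89.4
tr T floor 0.005 rimtop 0.0325 rect [ 573.2 -267.9] [145.3 140.7] 4.9
tr S floor 0.0071 rimtop 0.0324 rect [ 576.4 -269.2] [152.7 142.4] 4.7
```

View pics/crop0.png

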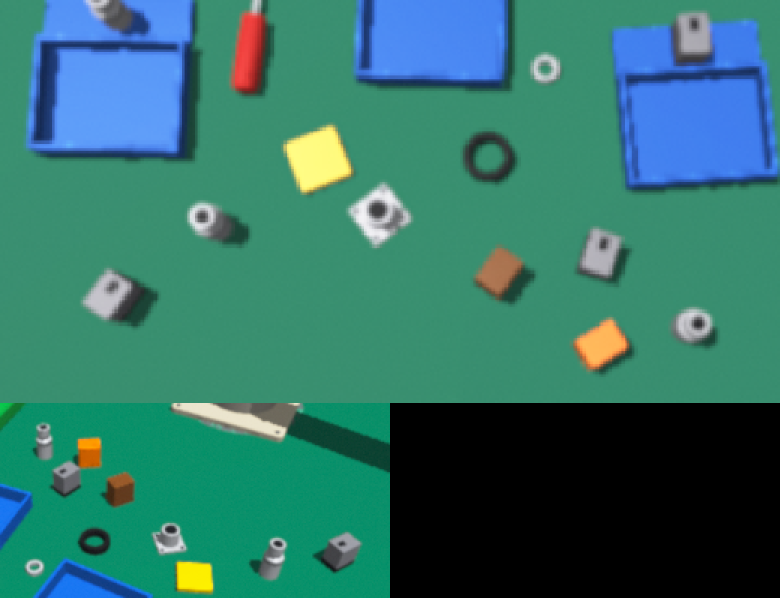

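The crop confirms the choice. The two bare steel sensors and two grey relays with a socket hole are clear of the brown and orange blocks, and the flanged socket lies below the pad. Both views agree to about 2 mm on heights. Next is a small helper that gives deltas in tool axes.

```bash
cat > go.py <<'E'
import sys,numpy as np
from scipy.spatial.transform import Rotation as Ro
from workcell import get_obs
# x y z yaw(deg, direction of the closing axis)
def delta(x,y,z,yaw,o):
    a=np.radians(yaw);R=np.array([[-np.sin(a),np.cos(a),0],[np.cos(a),np.sin(a),0],[0,0,-1]])
    C=Ro.from_quat(o["ee_rot"]); 
    return C.inv().apply(np.array([x,y,z])-o["position"]).round(4),(C.inv()*Ro.from_matrix(R)).as_rotvec().round(3)
if __name__=="__main__":
    o=get_obs();a=list(map(float,sys.argv[1:]))
    for i in range(0,len(a),4):print(a[i:i+4],*delta(*a[i:i+4],o))
    print(o["clock"],o["position"].round(4),o["grip_width"],o["ft_force"].round(1))
E
python3 go.py .383 .266 .15 57.6
python3 - <<'E'
from h import *
X=cloud(dict(np.load("top0.npz")))
m=(X[...,2]>.08)&(X[...,1]>.3);p=X[m];print("left box",p.min(0),p.max(0), np.nanmax(X[...,2]))
E
```

```text
[0.383, 0.266, 0.15, 57.6] [-0.3089 -0.2752  0.092 ] [-0.001  0.     0.326]
0.1 [0.1483 0.6068 0.2416] 1.0012194418415008 [ 0.4  0.3 -0. ]
left box [0.40591459 0.49950703 0.08000597] [0.72396093 0.65843866 0.18241486] 0.27666486897364795
```

The rows are not in the units I measure in: shifts go in shares of 0.75 m and turns go in shares of pi/2 rad. I convert before sending: -0.309 m / 0.75 = -0.412, 0.092 m / 0.75 = 0.1227, 0.326 rad / 1.5708 = 0.2075.

Request:
move_arm --plan '[{"delta_pos": [-0.412,-0.3667,0.1227],"turn": [0,0,0.2075],"fingers": 0.25},{"delta_pos": [-0.412,-0.3667,0.1227],"turn": [0,0,0.2075],"fingers": 0.25},{"delta_pos": [-0.412,-0.3667,0.1227],"turn": [0,0,0.2075],"fingers": 0.25},{"delta_pos": [-0.412,-0.3667,0.1227],"turn": [0,0,0.2075],"fingers": 0.25},{"delta_pos": [-0.412,-0.3667,0.1227],"turn": [0,0,0.2075],"fingers": 0.25},{"delta_pos": [-0.412,-0.3667,0.1227],"turn": [0,0,0.2075],"fingers": 0.25},{"delta_pos": [-0.412,-0.3667,0.1227],"turn": [0,0,0.2075],"fingers": 0.25},{"delta_pos": [-0.412,-0.3667,0.1227],"turn": [0,0,0.2075],"fingers": 0.25},{"delta_pos": [-0.412,-0.3667,0.1227],"turn": [0,0,0.2075],"fingers": 0.25},{"delta_pos": [-0.412,-0.3667,0.1227],"turn": [0,0,0.2075],"fingers": 0.25}]' --force 40

```text
clock: 1.35
position: [0.3826, 0.2678, 0.1504]
ee_rot: [0.278, 0.961, 0.0, -0.0]
ft_force: [-0.5, 0.9, -0.3]
grip_width: 0.748
grasp_force: 0.0
```

```bash
python3 go.py .383 .266 .15 57.6 .383 .266 .019 57.6
python3 - <<'E'
from workcell import *
import cv2
c=camera("wrist");cv2.imwrite("pics/w1.png",c["color"][...,::-1]);print(c["tool_from_camera"].round(3),c["fx"],c["cx"],c["cy"])
E
```

```text
[0.383, 0.266, 0.15, 57.6] [-0.0013 -0.0014  0.0004] [ 0.    -0.     0.002]
[0.383, 0.266, 0.019, 57.6] [-0.0013 -0.0014  0.1314] [ 0.    -0.     0.002]
1.35 [0.3826 0.2678 0.1504] 0.7476734629283545 [-0.5  0.9 -0.3]
[[-0.001 -0.966 -0.258  0.066]
 [ 1.    -0.    -0.001  0.   ]
 [ 0.    -0.258  0.966 -0.132]
 [ 0.     0.     0.     1.   ]] 309.70691628693146 325.58122110553035 204.18779422771416
```

View pics/w1.png

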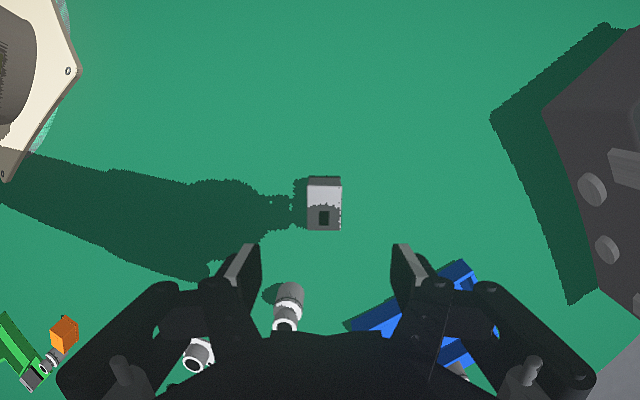

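The wrist view shows the grey relay at (324,205) on the jaw centre line, square to the pads. Descending.

In the tool's units: 0.131 m / 0.75 = 0.1747, -0.001 m / 0.75 = -0.0013.

Request:
move_arm --plan '[{"delta_pos": [-0.0013,-0.0013,0.0667],"turn": [0,0,0],"fingers": 0.25},{"delta_pos": [-0.0013,-0.0013,0.12],"turn": [0,0,0],"fingers": 0.25},{"delta_pos": [-0.0013,-0.0013,0.16],"turn": [0,0,0],"fingers": 0.25},{"delta_pos": [-0.0013,-0.0013,0.1747],"turn": [0,0,0],"fingers": 0.25},{"delta_pos": [-0.0013,-0.0013,0.1747],"turn": [0,0,0],"fingers": 0.25},{"delta_pos": [-0.0013,-0.0013,0.1747],"turn": [0,0,0],"fingers": 0.9},{"delta_pos": [-0.0013,-0.0013,0.1747],"turn": [0,0,0],"fingers": 0.9},{"delta_pos": [-0.0013,-0.0013,0.1747],"turn": [0,0,0],"fingers": 0.9},{"delta_pos": [-0.0013,-0.0013,0.1747],"turn": [0,0,0],"fingers": 0.9},{"delta_pos": [-0.0013,-0.0013,0.1747],"turn": [0,0,0],"fingers": 0.9},{"delta_pos": [-0.0013,-0.0013,0.1747],"turn": [0,0,0],"fingers": 0.9}]' --force 40

```text
clock: 2.78
position: [0.3842, 0.2659, 0.0204]
ee_rot: [0.279, 0.96, 0.001, 0.0]
ft_force: [-0.9, 0.5, 6.7]
grip_width: 0.322
grasp_force: 39.8
```

In the tool's units: -0.16 m / 0.75 = -0.2133, -0.12 m / 0.75 = -0.16.

Request:
move_arm --plan '[{"delta_pos": [0,0,-0.0267],"turn": [0,0,0],"fingers": 0.9},{"delta_pos": [0,0,-0.0933],"turn": [0,0,0],"fingers": 0.9},{"delta_pos": [0,0,-0.16],"turn": [0,0,0],"fingers": 0.9},{"delta_pos": [0,0,-0.2133],"turn": [0,0,0],"fingers": 0.9},{"delta_pos": [0,0,-0.2133],"turn": [0,0,0],"fingers": 0.9}]'

```text
clock: 3.4
position: [0.385, 0.2664, 0.1828]
ee_rot: [0.279, 0.96, 0.003, 0.001]
ft_force: [-0.4, 0.2, -1.4]
grip_width: 0.321
grasp_force: 39.6
```

```bash
python3 go.py .58 -.268 .18 94.8 .58 -.268 .05 94.8
python3 - <<'E'
from workcell import *
import cv2
c=camera("wrist");cv2.imwrite("pics/w2.png",c["color"][...,::-1])
E
```

```text
[0.58, -0.268, 0.18, 94.8] [-0.4512 -0.3465  0.001 ] [ 0.006  0.003 -0.65 ]
[0.58, -0.268, 0.05, 94.8] [-0.451  -0.3473  0.131 ] [ 0.006  0.003 -0.65 ]
3.4 [0.385  0.2664 0.1828] 0.3210398394172696 [-0.4  0.2 -1.4]
```

View pics/w2.png

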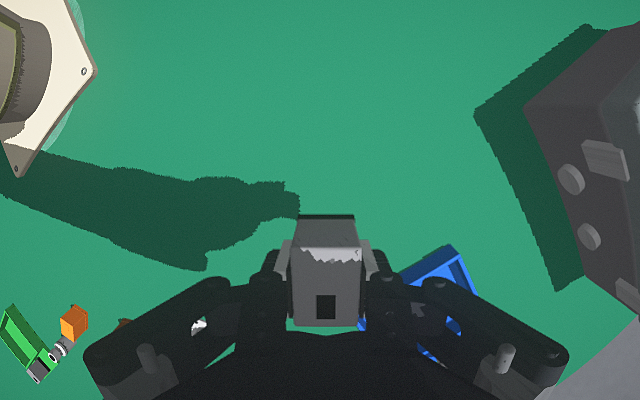

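The relay is held upright between the pads at (325,285). Carrying it to the relay tray, far half.

In the tool's units: -0.451 m / 0.75 = -0.6013, -0.347 m / 0.75 = -0.4627, -0.65 rad / 1.5708 = -0.4138.

Request:
move_arm --plan '[{"delta_pos": [-0.6013,-0.4627,0.0013],"turn": [0.0038,0.0019,-0.4138],"fingers": 0.9},{"delta_pos": [-0.6013,-0.4627,0.0013],"turn": [0.0038,0.0019,-0.4138],"fingers": 0.9},{"delta_pos": [-0.6013,-0.4627,0.0013],"turn": [0.0038,0.0019,-0.4138],"fingers": 0.9},{"delta_pos": [-0.6013,-0.4627,0.0013],"turn": [0.0038,0.0019,-0.4138],"fingers": 0.9},{"delta_pos": [-0.6013,-0.4627,0.0013],"turn": [0.0038,0.0019,-0.4138],"fingers": 0.9},{"delta_pos": [-0.6013,-0.4627,0.0013],"turn": [0.0038,0.0019,-0.4138],"fingers": 0.9},{"delta_pos": [-0.6013,-0.4627,0.0013],"turn": [0.0038,0.0019,-0.4138],"fingers": 0.9},{"delta_pos": [-0.6013,-0.4627,0.0013],"turn": [0.0038,0.0019,-0.4138],"fingers": 0.9},{"delta_pos": [-0.6013,-0.4627,0.0013],"turn": [0.0038,0.0019,-0.4138],"fingers": 0.9},{"delta_pos": [-0.6013,-0.4627,0.0013],"turn": [0.0038,0.0019,-0.4138],"fingers": 0.9},{"delta_pos": [-0.6013,-0.4627,0.0013],"turn": [0.0038,0.0019,-0.4138],"fingers": 0.9},{"delta_pos": [-0.6013,-0.4627,0.0013],"turn": [0.0038,0.0019,-0.4138],"fingers": 0.9}]'

```text
clock: 4.95
position: [0.5778, -0.2688, 0.1769]
ee_rot: [-0.042, 0.999, -0.002, -0.003]
ft_force: [-0.6, 1.4, -0.3]
grip_width: 0.323
grasp_force: 39.7
```

```bash
python3 go.py .58 -.268 .027 94.8
python3 - <<'E'
from workcell import *
import cv2
c=camera("wrist");cv2.imwrite("pics/w3.png",c["color"][...,::-1])
E
```

```text
[0.58, -0.268, 0.027, 94.8] [-0.0033  0.0011  0.1499] [-0.004 -0.007  0.   ]
4.95 [ 0.5778 -0.2688  0.1769] 0.322845696572418 [-0.6  1.4 -0.3]
```

View pics/w3.png

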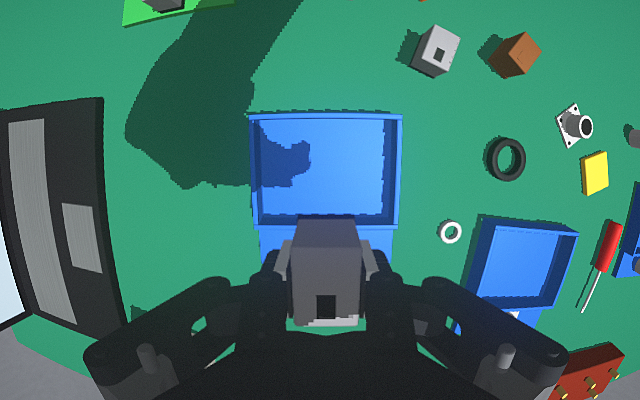

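The held relay is square to the relay tray (pocket 250–402, 113–228) and centred sideways. Lowering it.

In the tool's units: 0.149 m / 0.75 = 0.1987, 0.14 m / 0.75 = 0.1867, -0.007 rad / 1.5708 = -0.0045.

Request:
move_arm --plan '[{"delta_pos": [-0.004,0.0013,0.0533],"turn": [-0.0025,-0.0045,0],"fingers": 0.9},{"delta_pos": [-0.004,0.0013,0.1067],"turn": [-0.0025,-0.0045,0],"fingers": 0.9},{"delta_pos": [-0.004,0.0013,0.1533],"turn": [-0.0025,-0.0045,0],"fingers": 0.9},{"delta_pos": [-0.004,0.0013,0.1867],"turn": [-0.0025,-0.0045,0],"fingers": 0.9},{"delta_pos": [-0.004,0.0013,0.1987],"turn": [-0.0025,-0.0045,0],"fingers": 0.9},{"delta_pos": [-0.004,0.0013,0.1987],"turn": [-0.0025,-0.0045,0],"fingers": 0.9},{"delta_pos": [-0.004,0.0013,0.1987],"turn": [-0.0025,-0.0045,0],"fingers": 0.9}]'

```text
clock: 5.88
position: [0.5813, -0.269, 0.0306]
ee_rot: [-0.042, 0.999, -0.0, 0.002]
ft_force: [-0.2, 0.5, -0.6]
grip_width: 0.323
grasp_force: 39.7
```

```bash
python3 go.py .58 -.268 .025 94.8
```

```text
[0.58, -0.268, 0.025, 94.8] [0.0012 0.0011 0.0056] [-0.001  0.004  0.001]
5.875 [ 0.5813 -0.269   0.0306] 0.3228269757750374 [-0.2  0.5 -0.6]
```

In the tool's units: 0.0055 m / 0.75 = 0.0073, 0.001 m / 0.75 = 0.0013, 0.003 rad / 1.5708 = 0.0019.

Request:
move_arm --plan '[{"delta_pos": [0.0013,0.0013,0.004],"turn": [0,0.0019,0],"fingers": 0.9},{"delta_pos": [0.0013,0.0013,0.006],"turn": [0,0.0019,0],"fingers": 0.9},{"delta_pos": [0.0013,0.0013,0.0073],"turn": [0,0.0019,0],"fingers": 0.9},{"delta_pos": [0.0013,0.0013,0.0073],"turn": [0,0.0019,0],"fingers": 0.9}]'

```text
clock: 6.38
position: [0.5796, -0.2679, 0.0245]
ee_rot: [-0.042, 0.999, 0.0, -0.0]
ft_force: [-2.7, 2.7, 8.0]
grip_width: 0.325
grasp_force: 40.8
```

Contact with 8 N. Releasing and lifting.

In the tool's units: -0.14 m / 0.75 = -0.1867, -0.1 m / 0.75 = -0.1333.

Request:
move_arm --plan '[{"delta_pos": [0,0,-0.0007],"turn": [0,0,0],"fingers": 0.5},{"delta_pos": [0,0,-0.0007],"turn": [0,0,0],"fingers": 0.35},{"delta_pos": [0,0,-0.0007],"turn": [0,0,0],"fingers": 0.3},{"delta_pos": [0,0,-0.0007],"turn": [0,0,0],"fingers": 0.3},{"delta_pos": [0,0,-0.0533],"turn": [0,0,0],"fingers": 0.3},{"delta_pos": [0,0,-0.1333],"turn": [0,0,0],"fingers": 0.3},{"delta_pos": [0,0,-0.1867],"turn": [0,0,0],"fingers": 0.25},{"delta_pos": [0,0,-0.1867],"turn": [0,0,0],"fingers": 0.25}]'

```text
clock: 7.38
position: [0.581, -0.269, 0.1673]
ee_rot: [-0.042, 0.999, -0.001, 0.002]
ft_force: [-1.0, -0.1, -0.5]
grip_width: 0.749
grasp_force: 0.0
```

```bash
python3 go.py .4295 -.1775 .15 73 .4295 -.1775 .019 73
python3 - <<'E'
from workcell import *
import cv2
c=camera("wrist");cv2.imwrite("pics/w4.png",c["color"][...,::-1])
E
```

```text
[0.4295, -0.1775, 0.15, 73.0] [0.1434 0.1039 0.0163] [-0.002  0.005  0.381]
[0.4295, -0.1775, 0.019, 73.0] [0.1441 0.1042 0.1473] [-0.002  0.005  0.381]
7.375 [ 0.581  -0.269   0.1673] 0.7492211511600072 [-1.  -0.1 -0.5]
```

View pics/w4.png

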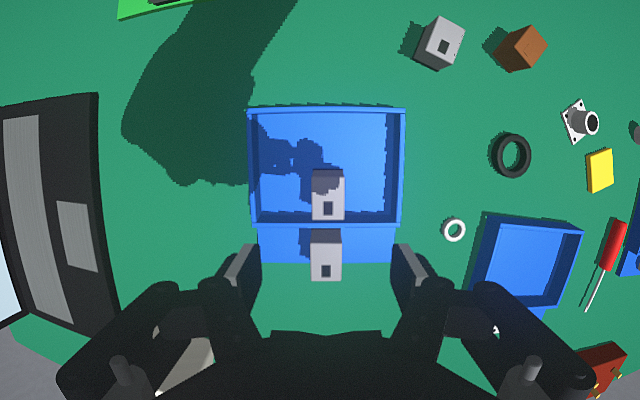

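The first relay stands upright in the far half of the tray at (328,193); the sample is at (326,255). Next is relay_b.

In the tool's units: 0.143 m / 0.75 = 0.1907, 0.104 m / 0.75 = 0.1387, 0.381 rad / 1.5708 = 0.2426.

Request:
move_arm --plan '[{"delta_pos": [0.1907,0.1387,0.0213],"turn": [0,0.0032,0.2426],"fingers": 0.25},{"delta_pos": [0.1907,0.1387,0.0213],"turn": [0,0.0032,0.2426],"fingers": 0.25},{"delta_pos": [0.1907,0.1387,0.0213],"turn": [0,0.0032,0.2426],"fingers": 0.25},{"delta_pos": [0.1907,0.1387,0.0213],"turn": [0,0.0032,0.2426],"fingers": 0.25},{"delta_pos": [0.1907,0.1387,0.0213],"turn": [0,0.0032,0.2426],"fingers": 0.25},{"delta_pos": [0.1907,0.1387,0.0213],"turn": [0,0.0032,0.2426],"fingers": 0.25}]'

```text
clock: 8.18
position: [0.429, -0.177, 0.1477]
ee_rot: [0.148, 0.989, -0.001, -0.003]
ft_force: [0.5, 0.0, -0.3]
grip_width: 0.749
grasp_force: 0.0
```

```bash
python3 go.py .4295 -.1775 .019 73
```

```text
[0.4295, -0.1775, 0.019, 73.0] [-0.0013  0.0002  0.1287] [-0.003 -0.005 -0.001]
8.175 [ 0.429  -0.177   0.1477] 0.7490651332638719 [ 0.5  0.  -0.3]
```

In the tool's units: 0.128 m / 0.75 = 0.1707, -0.001 m / 0.75 = -0.0013, -0.003 rad / 1.5708 = -0.0019.

Request:
move_arm --plan '[{"delta_pos": [-0.0013,0,0.0667],"turn": [0,-0.0019,0],"fingers": 0.25},{"delta_pos": [-0.0013,0,0.12],"turn": [0,-0.0019,0],"fingers": 0.25},{"delta_pos": [-0.0013,0,0.1573],"turn": [0,-0.0019,0],"fingers": 0.25},{"delta_pos": [-0.0013,0,0.1707],"turn": [0,-0.0019,0],"fingers": 0.25},{"delta_pos": [-0.0013,0,0.1707],"turn": [0,-0.0019,0],"fingers": 0.25},{"delta_pos": [-0.0013,0,0.1707],"turn": [0,-0.0019,0],"fingers": 0.9},{"delta_pos": [-0.0013,0,0.1707],"turn": [0,-0.0019,0],"fingers": 0.9},{"delta_pos": [-0.0013,0,0.1707],"turn": [0,-0.0019,0],"fingers": 0.9},{"delta_pos": [-0.0013,0,0.1707],"turn": [0,-0.0019,0],"fingers": 0.9},{"delta_pos": [-0.0013,0,0.1707],"turn": [0,-0.0019,0],"fingers": 0.9},{"delta_pos": [-0.0013,0,0.1707],"turn": [0,-0.0019,0],"fingers": 0.9}]'

```text
clock: 9.55
position: [0.4294, -0.1768, 0.0207]
ee_rot: [0.148, 0.989, -0.0, -0.0]
ft_force: [-1.2, -0.5, 6.7]
grip_width: 0.324
grasp_force: 39.7
```

In the tool's units: -0.14 m / 0.75 = -0.1867, -0.12 m / 0.75 = -0.16.

Request:
move_arm --plan '[{"delta_pos": [0,0,-0.0267],"turn": [0,0,0],"fingers": 0.9},{"delta_pos": [0,0,-0.0933],"turn": [0,0,0],"fingers": 0.9},{"delta_pos": [0,0,-0.16],"turn": [0,0,0],"fingers": 0.9},{"delta_pos": [0,0,-0.1867],"turn": [0,0,0],"fingers": 0.9},{"delta_pos": [0,0,-0.1867],"turn": [0,0,0],"fingers": 0.9}]'

```text
clock: 10.18
position: [0.43, -0.1764, 0.1613]
ee_rot: [0.148, 0.989, 0.0, 0.001]
ft_force: [-0.3, 0.2, -0.5]
grip_width: 0.322
grasp_force: 39.6
```

```bash
python3 go.py .5315 -.272 .15 94.8
```

```text
[0.5315, -0.272, 0.15, 94.8] [-0.125  -0.0618  0.0114] [ 0.     0.001 -0.38 ]
10.175 [ 0.43   -0.1764  0.1613] 0.3218549024745954 [-0.3  0.2 -0.5]
```

In the tool's units: -0.125 m / 0.75 = -0.1667, -0.062 m / 0.75 = -0.0827, -0.38 rad / 1.5708 = -0.2419.

Request:
move_arm --plan '[{"delta_pos": [-0.1667,-0.0827,0.0147],"turn": [0,0,-0.2419],"fingers": 0.9},{"delta_pos": [-0.1667,-0.0827,0.0147],"turn": [0,0,-0.2419],"fingers": 0.9},{"delta_pos": [-0.1667,-0.0827,0.0147],"turn": [0,0,-0.2419],"fingers": 0.9},{"delta_pos": [-0.1667,-0.0827,0.0147],"turn": [0,0,-0.2419],"fingers": 0.9},{"delta_pos": [-0.1667,-0.0827,0.0147],"turn": [0,0,-0.2419],"fingers": 0.9},{"delta_pos": [-0.1667,-0.0827,0.0147],"turn": [0,0,-0.2419],"fingers": 0.9}]'

```text
clock: 10.92
position: [0.53, -0.2714, 0.1487]
ee_rot: [-0.042, 0.999, 0.0, -0.001]
ft_force: [0.1, -0.2, -0.4]
grip_width: 0.326
grasp_force: 39.8
```

```bash
python3 go.py .531 -.272 .0245 94.8
```

```text
[0.531, -0.272, 0.0245, 94.8] [-0.0012 -0.0008  0.1242] [ 0.    -0.002 -0.   ]
10.925 [ 0.53   -0.2714  0.1487] 0.3264413101344878 [ 0.1 -0.2 -0.4]
```

In the tool's units: 0.1235 m / 0.75 = 0.1647, -0.001 m / 0.75 = -0.0013.

Request:
move_arm --plan '[{"delta_pos": [-0.0013,-0.0013,0.0533],"turn": [0,0,0],"fingers": 0.9},{"delta_pos": [-0.0013,-0.0013,0.1067],"turn": [0,0,0],"fingers": 0.9},{"delta_pos": [-0.0013,-0.0013,0.14],"turn": [0,0,0],"fingers": 0.9},{"delta_pos": [-0.0013,-0.0013,0.156],"turn": [0,0,0],"fingers": 0.9},{"delta_pos": [-0.0013,-0.0013,0.16],"turn": [0,0,0],"fingers": 0.9},{"delta_pos": [-0.0013,-0.0013,0.1627],"turn": [0,0,0],"fingers": 0.9},{"delta_pos": [-0.0013,-0.0013,0.1647],"turn": [0,0,0],"fingers": 0.9},{"delta_pos": [-0.0013,-0.0013,0.1647],"turn": [0,0,0],"fingers": 0.9}]'

```text
clock: 11.92
position: [0.5313, -0.2735, 0.0255]
ee_rot: [-0.042, 0.999, -0.0, -0.001]
ft_force: [0.5, 0.1, -0.9]
grip_width: 0.323
grasp_force: 39.8
```

In the tool's units: 0.001 m / 0.75 = 0.0013, 0.0005 m / 0.75 = 0.0007.

Request:
move_arm --plan '[{"delta_pos": [0,0,0.0007],"turn": [0,0,0],"fingers": 0.9},{"delta_pos": [0,0,0.0013],"turn": [0,0,0],"fingers": 0.9},{"delta_pos": [0,0,0.0013],"turn": [0,0,0],"fingers": 0.9}]'

```text
clock: 12.3
position: [0.5312, -0.2735, 0.0248]
ee_rot: [-0.042, 0.999, -0.0, -0.001]
ft_force: [-2.7, 0.9, 7.5]
grip_width: 0.321
grasp_force: 41.0
```

Contact. Releasing and lifting.

In the tool's units: -0.13 m / 0.75 = -0.1733, -0.1 m / 0.75 = -0.1333.

Request:
move_arm --plan '[{"delta_pos": [0,0,-0.0007],"turn": [0,0,0],"fingers": 0.5},{"delta_pos": [0,0,-0.0007],"turn": [0,0,0],"fingers": 0.35},{"delta_pos": [0,0,-0.0007],"turn": [0,0,0],"fingers": 0.3},{"delta_pos": [0,0,-0.0007],"turn": [0,0,0],"fingers": 0.3},{"delta_pos": [0,0,-0.0533],"turn": [0,0,0],"fingers": 0.3},{"delta_pos": [0,0,-0.1333],"turn": [0,0,0],"fingers": 0.3},{"delta_pos": [0,0,-0.1733],"turn": [0,0,0],"fingers": 0.25},{"delta_pos": [0,0,-0.1733],"turn": [0,0,0],"fingers": 0.25}]'

```text
clock: 13.3
position: [0.5325, -0.274, 0.1565]
ee_rot: [-0.042, 0.999, -0.001, 0.001]
ft_force: [-0.7, 0.1, -0.8]
grip_width: 0.748
grasp_force: 0.0
```

```bash
python3 go.py .466 .0277 .15 90
python3 - <<'E'
from workcell import *
import cv2
c=camera("wrist");cv2.imwrite("pics/w5.png",c["color"][...,::-1])
E
```

```text
[0.466, 0.0277, 0.15, 90.0] [0.0413 0.3062 0.0058] [-0.002  0.001  0.083]
13.3 [ 0.5325 -0.274   0.1565] 0.7482602522289308 [-0.7  0.1 -0.8]
```

View pics/w5.png

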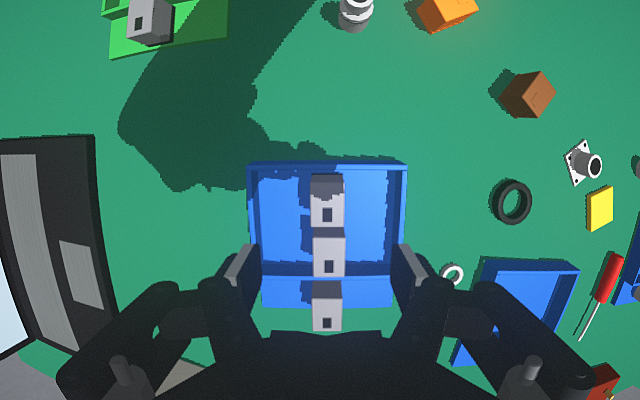

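Both relays stand upright in the relay tray, at (327,200) and (328,250). Next is sensor_b.

```bash
python3 go.py .3652 -.2612 .15 90
```

```text
[0.3652, -0.2612, 0.15, 90.0] [0.165  0.026  0.0049] [-0.001 -0.001  0.083]
13.35 [ 0.5318 -0.2733  0.1547] 0.7511640950921303 [-0.4  0.4 -0.4]
```

In the tool's units: 0.165 m / 0.75 = 0.22, 0.026 m / 0.75 = 0.0347, 0.083 rad / 1.5708 = 0.0528.

Request:
move_arm --plan '[{"delta_pos": [0.22,0.0347,0.0067],"turn": [0,0,0.0528],"fingers": 0.25},{"delta_pos": [0.22,0.0347,0.0067],"turn": [0,0,0.0528],"fingers": 0.25},{"delta_pos": [0.22,0.0347,0.0067],"turn": [0,0,0.0528],"fingers": 0.25},{"delta_pos": [0.22,0.0347,0.0067],"turn": [0,0,0.0528],"fingers": 0.25},{"delta_pos": [0.22,0.0347,0.0067],"turn": [0,0,0.0528],"fingers": 0.25},{"delta_pos": [0.22,0.0347,0.0067],"turn": [0,0,0.0528],"fingers": 0.25}]'

```text
clock: 14.1
position: [0.3654, -0.2612, 0.1494]
ee_rot: [-0.0, 1.0, -0.001, -0.002]
ft_force: [-0.6, 0.1, -0.1]
grip_width: 0.751
grasp_force: 0.0
```

```bash
python3 go.py .3652 -.2612 .019 90;  python3 - <<'E'
from workcell import *
import cv2
c=camera("wrist");cv2.imwrite("pics/w6.png",c["color"][...,::-1])
E
```

```text
[0.3652, -0.2612, 0.019, 90.0] [-0.0003  0.0004  0.1304] [-0.003 -0.004  0.001]
14.1 [ 0.3654 -0.2612  0.1494] 0.7505762202590263 [-0.6  0.1 -0.1]
```

View pics/w6.png

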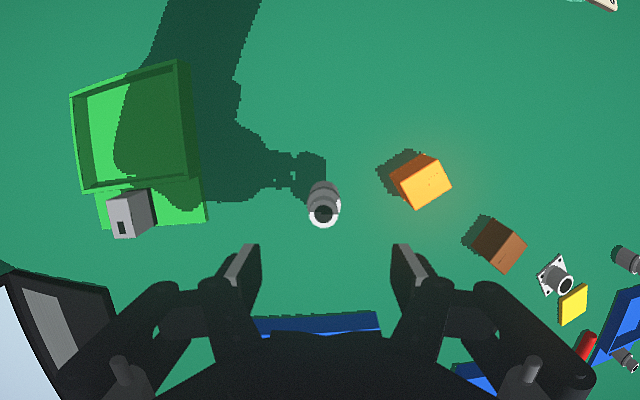

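sensor_b at (324,212) sits centred between the pads, with the orange block clear to the right at (420,185). Descending.

In the tool's units: 0.13 m / 0.75 = 0.1733, 0.118 m / 0.75 = 0.1573, -0.003 rad / 1.5708 = -0.0019.

Request:
move_arm --plan '[{"delta_pos": [0,0,0.0667],"turn": [0,-0.0019,0],"fingers": 0.25},{"delta_pos": [0,0,0.12],"turn": [0,-0.0019,0],"fingers": 0.25},{"delta_pos": [0,0,0.1573],"turn": [0,-0.0019,0],"fingers": 0.25},{"delta_pos": [0,0,0.1733],"turn": [0,-0.0019,0],"fingers": 0.25},{"delta_pos": [0,0,0.1733],"turn": [0,-0.0019,0],"fingers": 0.25},{"delta_pos": [0,0,0.1733],"turn": [0,-0.0019,0],"fingers": 0.9},{"delta_pos": [0,0,0.1733],"turn": [0,-0.0019,0],"fingers": 0.9},{"delta_pos": [0,0,0.1733],"turn": [0,-0.0019,0],"fingers": 0.9},{"delta_pos": [0,0,0.1733],"turn": [0,-0.0019,0],"fingers": 0.9},{"delta_pos": [0,0,0.1733],"turn": [0,-0.0019,0],"fingers": 0.9},{"delta_pos": [0,0,0.1733],"turn": [0,-0.0019,0],"fingers": 0.9}]' --force 50

```text
clock: 15.52
position: [0.3654, -0.2615, 0.0206]
ee_rot: [-0.0, 1.0, -0.0, 0.001]
ft_force: [-2.2, 0.8, 9.0]
grip_width: 0.31
grasp_force: 48.6
```

In the tool's units: -0.17 m / 0.75 = -0.2267, -0.12 m / 0.75 = -0.16.

Request:
move_arm --plan '[{"delta_pos": [0,0,-0.0267],"turn": [0,0,0],"fingers": 0.9},{"delta_pos": [0,0,-0.0933],"turn": [0,0,0],"fingers": 0.9},{"delta_pos": [0,0,-0.16],"turn": [0,0,0],"fingers": 0.9},{"delta_pos": [0,0,-0.2267],"turn": [0,0,0],"fingers": 0.9},{"delta_pos": [0,0,-0.2267],"turn": [0,0,0],"fingers": 0.9}]'

```text
clock: 16.15
position: [0.3665, -0.2616, 0.1927]
ee_rot: [-0.0, 1.0, 0.002, 0.005]
ft_force: [0.5, 0.9, -2.3]
grip_width: 0.308
grasp_force: 50.0
```

```bash
python3 go.py .597 .2845 .18 90
```

```text
[0.597, 0.2845, 0.18, 90.0] [-0.2306  0.546   0.0174] [0.004 0.011 0.   ]
16.15 [ 0.3665 -0.2616  0.1927] 0.3077642139545246 [ 0.5  0.9 -2.3]
```

In the tool's units: 0.546 m / 0.75 = 0.728, -0.231 m / 0.75 = -0.308, 0.003 rad / 1.5708 = 0.0019.

Request:
move_arm --plan '[{"delta_pos": [-0.308,0.728,0.0227],"turn": [0,0.0019,0],"fingers": 0.9},{"delta_pos": [-0.308,0.728,0.0227],"turn": [0,0.0019,0],"fingers": 0.9},{"delta_pos": [-0.308,0.728,0.0227],"turn": [0,0.0019,0],"fingers": 0.9},{"delta_pos": [-0.308,0.728,0.0227],"turn": [0,0.0019,0],"fingers": 0.9},{"delta_pos": [-0.308,0.728,0.0227],"turn": [0,0.0019,0],"fingers": 0.9},{"delta_pos": [-0.308,0.728,0.0227],"turn": [0,0.0019,0],"fingers": 0.9},{"delta_pos": [-0.308,0.728,0.0227],"turn": [0,0.0019,0],"fingers": 0.9},{"delta_pos": [-0.308,0.728,0.0227],"turn": [0,0.0019,0],"fingers": 0.9},{"delta_pos": [-0.308,0.728,0.0227],"turn": [0,0.0019,0],"fingers": 0.9},{"delta_pos": [-0.308,0.728,0.0227],"turn": [0,0.0019,0],"fingers": 0.9},{"delta_pos": [-0.308,0.728,0.0227],"turn": [0,0.0019,0],"fingers": 0.9},{"delta_pos": [-0.308,0.728,0.0227],"turn": [0,0.0019,0],"fingers": 0.9}]'

```text
clock: 17.65
position: [0.5951, 0.2834, 0.1705]
ee_rot: [0.001, 1.0, -0.002, -0.002]
ft_force: [-0.7, -0.2, -0.5]
grip_width: 0.308
grasp_force: 49.9
```

```bash
python3 go.py .597 .2845 .15 90
```

```text
[0.597, 0.2845, 0.15, 90.0] [-0.002   0.0012  0.0205] [-0.003 -0.004 -0.001]
17.65 [0.5951 0.2834 0.1705] 0.3084241372522105 [-0.7 -0.2 -0.5]
```

In the tool's units: 0.138 m / 0.75 = 0.184, -0.002 m / 0.75 = -0.0027.

Request:
move_arm --plan '[{"delta_pos": [-0.0027,0.0013,0.0533],"turn": [0,0,0],"fingers": 0.9},{"delta_pos": [-0.0027,0.0013,0.1067],"turn": [0,0,0],"fingers": 0.9},{"delta_pos": [-0.0027,0.0013,0.1467],"turn": [0,0,0],"fingers": 0.9},{"delta_pos": [-0.0027,0.0013,0.1733],"turn": [0,0,0],"fingers": 0.9},{"delta_pos": [-0.0027,0.0013,0.184],"turn": [0,0,0],"fingers": 0.9},{"delta_pos": [-0.0027,0.0013,0.184],"turn": [0,0,0],"fingers": 0.9},{"delta_pos": [-0.0027,0.0013,0.184],"turn": [0,0,0],"fingers": 0.9}]'

```text
clock: 18.52
position: [0.5977, 0.2861, 0.0353]
ee_rot: [-0.0, 1.0, -0.0, -0.001]
ft_force: [0.5, -0.2, -1.3]
grip_width: 0.307
grasp_force: 49.9
```

```bash
python3 go.py .597 .2845 .0245 90
python3 - <<'E'
from workcell import *
import cv2
c=camera("wrist");cv2.imwrite("pics/w7.png",c["color"][...,::-1])
E
```

```text
[0.597, 0.2845, 0.0245, 90.0] [ 0.0006 -0.0016  0.0108] [-0.    -0.001  0.   ]
18.525 [0.5977 0.2861 0.0353] 0.3069439210282218 [ 0.5 -0.2 -1.3]
```

View pics/w7.png

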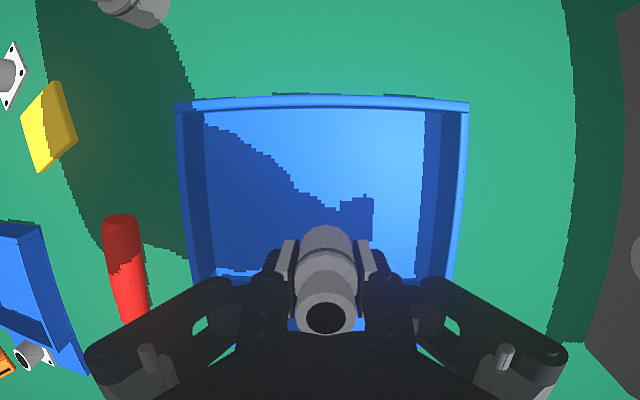

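The sensor is held upright over the sensor tray pocket (175–468) and centred. Lowering to contact.

In the tool's units: 0.0105 m / 0.75 = 0.014, -0.001 m / 0.75 = -0.0013.

Request:
move_arm --plan '[{"delta_pos": [0.0013,-0.0013,0.008],"turn": [0,0,0],"fingers": 0.9},{"delta_pos": [0.0013,-0.0013,0.012],"turn": [0,0,0],"fingers": 0.9},{"delta_pos": [0.0013,-0.0013,0.014],"turn": [0,0,0],"fingers": 0.9},{"delta_pos": [0.0013,-0.0013,0.014],"turn": [0,0,0],"fingers": 0.9}]'

```text
clock: 19.08
position: [0.5958, 0.2848, 0.0248]
ee_rot: [-0.0, 1.0, -0.0, -0.002]
ft_force: [-7.8, -1.9, 12.1]
grip_width: 0.307
grasp_force: 51.6
```

In the tool's units: -0.13 m / 0.75 = -0.1733, -0.1 m / 0.75 = -0.1333.

Request:
move_arm --plan '[{"delta_pos": [0,0,-0.0013],"turn": [0,0,0],"fingers": 0.6},{"delta_pos": [0,0,-0.0013],"turn": [0,0,0],"fingers": 0.4},{"delta_pos": [0,0,-0.0013],"turn": [0,0,0],"fingers": 0.3},{"delta_pos": [0,0,-0.0013],"turn": [0,0,0],"fingers": 0.3},{"delta_pos": [0,0,-0.0533],"turn": [0,0,0],"fingers": 0.3},{"delta_pos": [0,0,-0.1333],"turn": [0,0,0],"fingers": 0.3},{"delta_pos": [0,0,-0.1733],"turn": [0,0,0],"fingers": 0.25},{"delta_pos": [0,0,-0.1733],"turn": [0,0,0],"fingers": 0.25}]'

```text
clock: 20.08
position: [0.5976, 0.2854, 0.1564]
ee_rot: [-0.0, 1.0, 0.001, 0.001]
ft_force: [-1.0, -0.0, -1.1]
grip_width: 0.751
grasp_force: 0.0
```

```bash
python3 go.py .453 .1805 .15 90
python3 - <<'E'
from workcell import *
import cv2
c=camera("wrist");cv2.imwrite("pics/w8.png",c["color"][...,::-1])
E
```

```text
[0.453, 0.1805, 0.15, 90.0] [ 0.1446 -0.1049  0.0061] [0.002 0.001 0.   ]
20.075 [0.5976 0.2854 0.1564] 0.7505037013097338 [-1.  -0.  -1.1]
```

View pics/w8.png

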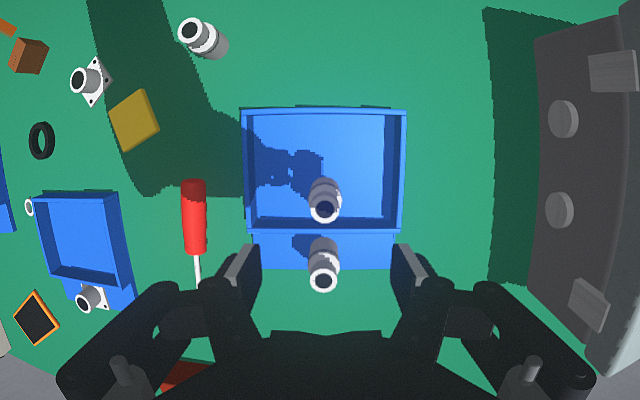

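The first sensor stands upright in the tray at (325,200), in front of its sample at (323,265). Now sensor_a.

In the tool's units: 0.145 m / 0.75 = 0.1933, -0.105 m / 0.75 = -0.14.

Request:
move_arm --plan '[{"delta_pos": [0.1933,-0.14,0.008],"turn": [0,0,0],"fingers": 0.25},{"delta_pos": [0.1933,-0.14,0.008],"turn": [0,0,0],"fingers": 0.25},{"delta_pos": [0.1933,-0.14,0.008],"turn": [0,0,0],"fingers": 0.25},{"delta_pos": [0.1933,-0.14,0.008],"turn": [0,0,0],"fingers": 0.25},{"delta_pos": [0.1933,-0.14,0.008],"turn": [0,0,0],"fingers": 0.25},{"delta_pos": [0.1933,-0.14,0.008],"turn": [0,0,0],"fingers": 0.25}]'

```text
clock: 20.88
position: [0.452, 0.1805, 0.1479]
ee_rot: [-0.0, 1.0, -0.001, -0.001]
ft_force: [-0.3, 0.7, -0.8]
grip_width: 0.753
grasp_force: 0.0
```

```bash
python3 go.py .453 .1805 .019 90
```

```text
[0.453, 0.1805, 0.019, 90.0] [-0.0013  0.0003  0.1289] [-0.002 -0.002  0.001]
20.875 [0.452  0.1805 0.1479] 0.7533638326588592 [-0.3  0.7 -0.8]
```

In the tool's units: 0.129 m / 0.75 = 0.172, -0.001 m / 0.75 = -0.0013.

Request:
move_arm --plan '[{"delta_pos": [-0.0013,0,0.0667],"turn": [0,0,0],"fingers": 0.25},{"delta_pos": [-0.0013,0,0.12],"turn": [0,0,0],"fingers": 0.25},{"delta_pos": [-0.0013,0,0.1573],"turn": [0,0,0],"fingers": 0.25},{"delta_pos": [-0.0013,0,0.172],"turn": [0,0,0],"fingers": 0.25},{"delta_pos": [-0.0013,0,0.172],"turn": [0,0,0],"fingers": 0.25},{"delta_pos": [-0.0013,0,0.172],"turn": [0,0,0],"fingers": 0.9},{"delta_pos": [-0.0013,0,0.172],"turn": [0,0,0],"fingers": 0.9},{"delta_pos": [-0.0013,0,0.172],"turn": [0,0,0],"fingers": 0.9},{"delta_pos": [-0.0013,0,0.172],"turn": [0,0,0],"fingers": 0.9},{"delta_pos": [-0.0013,0,0.172],"turn": [0,0,0],"fingers": 0.9},{"delta_pos": [-0.0013,0,0.172],"turn": [0,0,0],"fingers": 0.9}]'

```text
clock: 22.25
position: [0.4525, 0.1803, 0.0201]
ee_rot: [-0.0, 1.0, 0.0, -0.001]
ft_force: [-2.0, -0.3, 5.3]
grip_width: 0.311
grasp_force: 48.8
```

In the tool's units: -0.14 m / 0.75 = -0.1867, -0.12 m / 0.75 = -0.16.

Request:
move_arm --plan '[{"delta_pos": [0,0,-0.0267],"turn": [0,0,0],"fingers": 0.9},{"delta_pos": [0,0,-0.0933],"turn": [0,0,0],"fingers": 0.9},{"delta_pos": [0,0,-0.16],"turn": [0,0,0],"fingers": 0.9},{"delta_pos": [0,0,-0.1867],"turn": [0,0,0],"fingers": 0.9},{"delta_pos": [0,0,-0.1867],"turn": [0,0,0],"fingers": 0.9}]'

```text
clock: 22.88
position: [0.453, 0.1806, 0.1605]
ee_rot: [-0.0, 1.0, 0.001, -0.0]
ft_force: [-0.5, 0.5, -1.5]
grip_width: 0.312
grasp_force: 49.6
```

```bash
python3 go.py .547 .2845 .15 90
```

```text
[0.547, 0.2845, 0.15, 90.0] [-0.0941  0.1038  0.0107] [ 0.002 -0.001  0.001]
22.875 [0.453  0.1806 0.1605] 0.31219615469240464 [-0.5  0.5 -1.5]
```

In the tool's units: 0.104 m / 0.75 = 0.1387, -0.094 m / 0.75 = -0.1253.

Request:
move_arm --plan '[{"delta_pos": [-0.1253,0.1387,0.0147],"turn": [0,0,0],"fingers": 0.9},{"delta_pos": [-0.1253,0.1387,0.0147],"turn": [0,0,0],"fingers": 0.9},{"delta_pos": [-0.1253,0.1387,0.0147],"turn": [0,0,0],"fingers": 0.9},{"delta_pos": [-0.1253,0.1387,0.0147],"turn": [0,0,0],"fingers": 0.9},{"delta_pos": [-0.1253,0.1387,0.0147],"turn": [0,0,0],"fingers": 0.9}]'

```text
clock: 23.5
position: [0.5457, 0.2826, 0.1471]
ee_rot: [0.001, 1.0, -0.001, -0.002]
ft_force: [-0.3, -0.4, -0.4]
grip_width: 0.313
grasp_force: 49.6
```

```bash
python3 go.py .547 .2845 .0245 90
```

```text
[0.547, 0.2845, 0.0245, 90.0] [-0.0018  0.0021  0.1226] [-0.002 -0.004 -0.001]
23.5 [0.5457 0.2826 0.1471] 0.3125547745725537 [-0.3 -0.4 -0.4]
```

Request:
move_arm --plan '[{"delta_pos": [-0.0013,0.0013,0.0533],"turn": [0,0,0],"fingers": 0.9},{"delta_pos": [-0.0013,0.0013,0.1067],"turn": [0,0,0],"fingers": 0.9},{"delta_pos": [-0.0013,0.0013,0.14],"turn": [0,0,0],"fingers": 0.9},{"delta_pos": [-0.0013,0.0013,0.156],"turn": [0,0,0],"fingers": 0.9},{"delta_pos": [-0.0013,0.0013,0.16],"turn": [0,0,0],"fingers": 0.9},{"delta_pos": [-0.0013,0.0013,0.1627],"turn": [0,0,0],"fingers": 0.9},{"delta_pos": [-0.0013,0.0013,0.1627],"turn": [0,0,0],"fingers": 0.9}]'

```text
clock: 24.38
position: [0.5473, 0.2851, 0.0265]
ee_rot: [-0.0, 1.0, -0.0, -0.001]
ft_force: [0.1, -0.4, -0.9]
grip_width: 0.313
grasp_force: 49.6
```

In the tool's units: 0.002 m / 0.75 = 0.0027, 0.001 m / 0.75 = 0.0013.

Request:
move_arm --plan '[{"delta_pos": [0,0,0.0013],"turn": [0,0,0],"fingers": 0.9},{"delta_pos": [0,0,0.002],"turn": [0,0,0],"fingers": 0.9},{"delta_pos": [0,0,0.0027],"turn": [0,0,0],"fingers": 0.9},{"delta_pos": [0,0,0.0027],"turn": [0,0,0],"fingers": 0.9}]'

```text
clock: 24.88
position: [0.547, 0.2849, 0.0243]
ee_rot: [-0.0, 1.0, -0.0, -0.001]
ft_force: [-2.7, 0.0, 4.5]
grip_width: 0.31
grasp_force: 50.4
```

Contact. Releasing and lifting.

In the tool's units: -0.14 m / 0.75 = -0.1867, -0.1 m / 0.75 = -0.1333.

Request:
move_arm --plan '[{"delta_pos": [0,0,-0.0007],"turn": [0,0,0],"fingers": 0.6},{"delta_pos": [0,0,-0.0007],"turn": [0,0,0],"fingers": 0.4},{"delta_pos": [0,0,-0.0007],"turn": [0,0,0],"fingers": 0.3},{"delta_pos": [0,0,-0.0007],"turn": [0,0,0],"fingers": 0.3},{"delta_pos": [0,0,-0.0533],"turn": [0,0,0],"fingers": 0.3},{"delta_pos": [0,0,-0.1333],"turn": [0,0,0],"fingers": 0.3},{"delta_pos": [0,0,-0.1867],"turn": [0,0,0],"fingers": 0.25},{"delta_pos": [0,0,-0.1867],"turn": [0,0,0],"fingers": 0.25}]'

```text
clock: 25.88
position: [0.5489, 0.2855, 0.1671]
ee_rot: [-0.0, 1.0, 0.001, 0.001]
ft_force: [0.4, 0.8, 0.1]
grip_width: 0.751
grasp_force: 0.0
```

```bash
python3 go.py .466 .0277 .15 90
```

```text
[0.466, 0.0277, 0.15, 90.0] [ 0.083  -0.2579  0.0163] [0.003 0.002 0.   ]
25.875 [0.5489 0.2855 0.1671] 0.7506021909853838 [0.4 0.8 0.1]
```

In the tool's units: -0.258 m / 0.75 = -0.344, 0.083 m / 0.75 = 0.1107, -0.349 rad / 1.5708 = -0.2222.

Request:
move_arm --plan '[{"delta_pos": [0.1107,-0.344,0.0213],"turn": [0,0,-0.2222],"fingers": 0.35},{"delta_pos": [0.1107,-0.344,0.0213],"turn": [0,0,-0.2222],"fingers": 0.35},{"delta_pos": [0.1107,-0.344,0.0213],"turn": [0,0,-0.2222],"fingers": 0.35},{"delta_pos": [0.1107,-0.344,0.0213],"turn": [0,0,-0.2222],"fingers": 0.35},{"delta_pos": [0.1107,-0.344,0.0213],"turn": [0,0,-0.2222],"fingers": 0.35},{"delta_pos": [0.1107,-0.344,0.0213],"turn": [0,0,-0.2222],"fingers": 0.35},{"delta_pos": [0.1107,-0.344,0.0213],"turn": [0,0,-0.2222],"fingers": 0.35},{"delta_pos": [0.1107,-0.344,0.0213],"turn": [0,0,-0.2222],"fingers": 0.35}]'

```text
clock: 26.88
position: [0.4646, 0.0282, 0.1481]
ee_rot: [-0.175, 0.985, -0.001, -0.001]
ft_force: [-0.0, 0.3, 0.7]
grip_width: 0.653
grasp_force: 0.0
```

```bash
python3 go.py .466 .0275 .018 110
python3 - <<'E'
from workcell import *
import cv2
c=camera("wrist");cv2.imwrite("pics/w9.png",c["color"][...,::-1])
E
```

```text
[0.466, 0.0275, 0.018, 110.0] [-0.0015 -0.001   0.1301] [-0.001 -0.003  0.002]
26.875 [0.4646 0.0282 0.1481] 0.6531307937641769 [-0.   0.3  0.7]
```

View pics/w9.png

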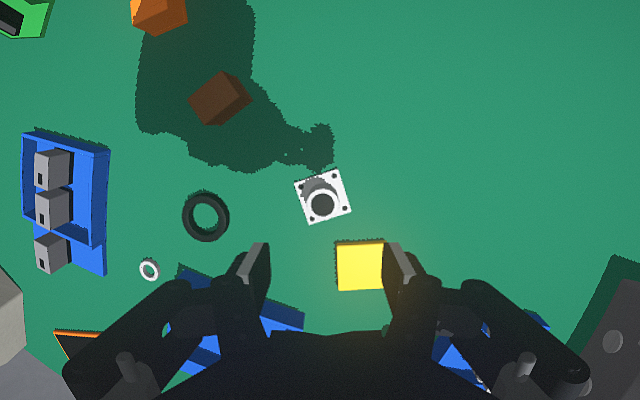

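The socket at (322,200) is centred, and the note pad at (360,265) is clear of the finger path. Descending, keeping the tips above the flange.

Request:
move_arm --plan '[{"delta_pos": [-0.0013,-0.0013,0.0667],"turn": [0,0,0],"fingers": 0.35},{"delta_pos": [-0.0013,-0.0013,0.12],"turn": [0,0,0],"fingers": 0.35},{"delta_pos": [-0.0013,-0.0013,0.1573],"turn": [0,0,0],"fingers": 0.35},{"delta_pos": [-0.0013,-0.0013,0.172],"turn": [0,0,0],"fingers": 0.35},{"delta_pos": [-0.0013,-0.0013,0.172],"turn": [0,0,0],"fingers": 0.35},{"delta_pos": [-0.0013,-0.0013,0.172],"turn": [0,0,0],"fingers": 0.35}]'

```text
clock: 27.68
position: [0.466, 0.0265, 0.0202]
ee_rot: [-0.174, 0.985, -0.0, -0.001]
ft_force: [-0.8, -0.1, -0.5]
grip_width: 0.648
grasp_force: 0.0
```

In the tool's units: 0.0025 m / 0.75 = 0.0033, 0.001 m / 0.75 = 0.0013.

Request:
move_arm --plan '[{"delta_pos": [0,0.0013,0.0033],"turn": [0,0,0],"fingers": 0.35},{"delta_pos": [0,0.0013,0.0033],"turn": [0,0,0],"fingers": 0.5},{"delta_pos": [0,0.0013,0.0033],"turn": [0,0,0],"fingers": 0.9},{"delta_pos": [0,0.0013,0.0033],"turn": [0,0,0],"fingers": 0.9},{"delta_pos": [0,0.0013,0.0033],"turn": [0,0,0],"fingers": 0.9},{"delta_pos": [0,0.0013,0.0033],"turn": [0,0,0],"fingers": 0.9},{"delta_pos": [0,0.0013,0.0033],"turn": [0,0,0],"fingers": 0.9}]'

```text
clock: 28.55
position: [0.4651, 0.0272, 0.0171]
ee_rot: [-0.174, 0.985, 0.0, -0.001]
ft_force: [-2.7, -0.5, 7.5]
grip_width: 0.307
grasp_force: 48.7
```

In the tool's units: -0.14 m / 0.75 = -0.1867, -0.12 m / 0.75 = -0.16.

Request:
move_arm --plan '[{"delta_pos": [0,0,-0.0267],"turn": [0,0,0],"fingers": 0.9},{"delta_pos": [0,0,-0.0933],"turn": [0,0,0],"fingers": 0.9},{"delta_pos": [0,0,-0.16],"turn": [0,0,0],"fingers": 0.9},{"delta_pos": [0,0,-0.1867],"turn": [0,0,0],"fingers": 0.9},{"delta_pos": [0,0,-0.1867],"turn": [0,0,0],"fingers": 0.9}]'

```text
clock: 29.18
position: [0.466, 0.0277, 0.1578]
ee_rot: [-0.174, 0.985, 0.001, -0.0]
ft_force: [0.3, -0.1, -1.3]
grip_width: 0.31
grasp_force: 49.5
```

```bash
python3 go.py .6485 -.017 .15 90
```

```text
[0.6485, -0.017, 0.15, 90.0] [-0.1562 -0.1045  0.0076] [ 0.001 -0.     0.35 ]
29.175 [0.466  0.0277 0.1578] 0.3102536140946018 [ 0.3 -0.1 -1.3]
```

In the tool's units: -0.156 m / 0.75 = -0.208, -0.104 m / 0.75 = -0.1387, 0.349 rad / 1.5708 = 0.2222.

Request:
move_arm --plan '[{"delta_pos": [-0.208,-0.1387,0.0107],"turn": [0,0,0.2222],"fingers": 0.9},{"delta_pos": [-0.208,-0.1387,0.0107],"turn": [0,0,0.2222],"fingers": 0.9},{"delta_pos": [-0.208,-0.1387,0.0107],"turn": [0,0,0.2222],"fingers": 0.9},{"delta_pos": [-0.208,-0.1387,0.0107],"turn": [0,0,0.2222],"fingers": 0.9},{"delta_pos": [-0.208,-0.1387,0.0107],"turn": [0,0,0.2222],"fingers": 0.9},{"delta_pos": [-0.208,-0.1387,0.0107],"turn": [0,0,0.2222],"fingers": 0.9},{"delta_pos": [-0.208,-0.1387,0.0107],"turn": [0,0,0.2222],"fingers": 0.9}]'

```text
clock: 30.05
position: [0.6467, -0.0164, 0.1483]
ee_rot: [-0.0, 1.0, 0.0, -0.001]
ft_force: [-0.9, 0.2, -1.0]
grip_width: 0.307
grasp_force: 49.7
```

```bash
python3 go.py .6485 -.017 .0215 90
python3 - <<'E'
from workcell import *
import cv2
c=camera("wrist");cv2.imwrite("pics/w10.png",c["color"][...,::-1])
E
```

```text
[0.6485, -0.017, 0.0215, 90.0] [-0.0021 -0.0006  0.1268] [ 0.    -0.003  0.001]
30.05 [ 0.6467 -0.0164  0.1483] 0.30669013929560107 [-0.9  0.2 -1. ]
```

View pics/w10.png

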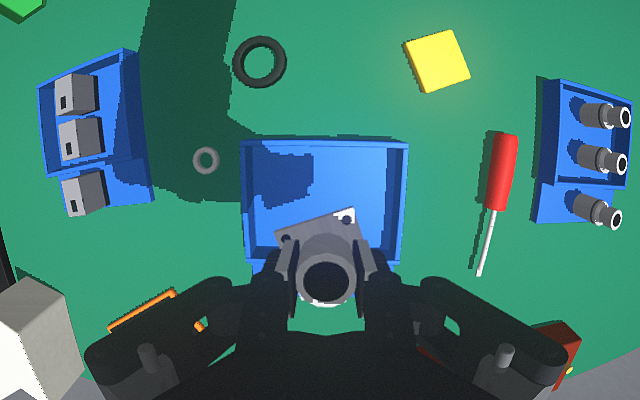

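The socket is held level over the socket tray, and two sensors (right) and two relays (left) stand in their trays. Lowering to about 2 mm above contact.

In the tool's units: 0.124 m / 0.75 = 0.1653, -0.001 m / 0.75 = -0.0013.

Request:
move_arm --plan '[{"delta_pos": [-0.0013,-0.0013,0.0533],"turn": [0,0,0],"fingers": 0.9},{"delta_pos": [-0.0013,-0.0013,0.1067],"turn": [0,0,0],"fingers": 0.9},{"delta_pos": [-0.0013,-0.0013,0.144],"turn": [0,0,0],"fingers": 0.9},{"delta_pos": [-0.0013,-0.0013,0.16],"turn": [0,0,0],"fingers": 0.9},{"delta_pos": [-0.0013,-0.0013,0.1653],"turn": [0,0,0],"fingers": 0.9},{"delta_pos": [-0.0013,-0.0013,0.1653],"turn": [0,0,0],"fingers": 0.9},{"delta_pos": [-0.0013,-0.0013,0.1653],"turn": [0,0,0],"fingers": 0.9}]'

```text
clock: 30.98
position: [0.6487, -0.0182, 0.0253]
ee_rot: [-0.0, 1.0, -0.0, -0.001]
ft_force: [-0.1, 1.2, -0.5]
grip_width: 0.312
grasp_force: 49.7
```

In the tool's units: 0.004 m / 0.75 = 0.0053, 0.003 m / 0.75 = 0.004.

Request:
move_arm --plan '[{"delta_pos": [0,0,0.0027],"turn": [0,0,0],"fingers": 0.9},{"delta_pos": [0,0,0.004],"turn": [0,0,0],"fingers": 0.9},{"delta_pos": [0,0,0.0053],"turn": [0,0,0],"fingers": 0.9},{"delta_pos": [0,0,0.0053],"turn": [0,0,0],"fingers": 0.9}]'

```text
clock: 31.48
position: [0.6481, -0.0182, 0.0213]
ee_rot: [-0.0, 1.0, -0.0, -0.001]
ft_force: [-5.1, 1.2, 10.5]
grip_width: 0.31
grasp_force: 50.8
```

Contact. Releasing and lifting clear.

Request:
move_arm --plan '[{"delta_pos": [0,0,-0.0013],"turn": [0,0,0],"fingers": 0.6},{"delta_pos": [0,0,-0.0013],"turn": [0,0,0],"fingers": 0.4},{"delta_pos": [0,0,-0.0013],"turn": [0,0,0],"fingers": 0.3},{"delta_pos": [0,0,-0.0013],"turn": [0,0,0],"fingers": 0.3},{"delta_pos": [0,0,-0.0533],"turn": [0,0,0],"fingers": 0.3},{"delta_pos": [0,0,-0.1333],"turn": [0,0,0],"fingers": 0.3},{"delta_pos": [0,0,-0.2133],"turn": [0,0,0],"fingers": 0.25},{"delta_pos": [0,0,-0.2667],"turn": [0,0,0],"fingers": 0.25},{"delta_pos": [0,0,-0.2667],"turn": [0,0,0],"fingers": 0.25}]'

```text
clock: 32.6
position: [0.65, -0.0185, 0.2236]
ee_rot: [-0.0, 1.0, -0.0, 0.001]
ft_force: [-0.0, 0.4, -0.9]
grip_width: 0.75
grasp_force: 0.0
```

Run:
```python
from workcell import *
import cv2
from h import *
c=camera("wrist");cv2.imwrite("pics/w11.png",c["color"][...,::-1])
S=camera("scene");X=cloud(S)
for k,f,h in(("ra",(.58,-.268),.048),("rb",(.531,-.2735),.048),("sb",(.596,.285),.066),("sa",(.547,.285),.066),("so",(.648,-.018),.034),("tape",(.5235,-.073),.0145),("pad",(.5175,.087),.0105)):
    m=(np.hypot(X[...,0]-f[0],X[...,1]-f[1])<.03)&(abs(X[...,2]-h-.002)<.005);p=X[m];print(k,len(p),p.mean(0).round(4),np.percentile(p[:,2],90).round(4))
```

```text
ra 154 [ 0.5791 -0.2659  0.0493] 0.0511
rb 140 [ 0.5339 -0.271   0.0493] 0.0509
sb 123 [0.596  0.2846 0.0675] 0.069
sa 109 [0.5479 0.2849 0.0675] 0.0693
so 134 [ 0.6497 -0.0167  0.0356] 0.0371
tape 167 [ 0.5245 -0.0737  0.015 ] 0.017
pad 404 [0.5193 0.0869 0.0115] 0.0132
```

View pics/w11.png

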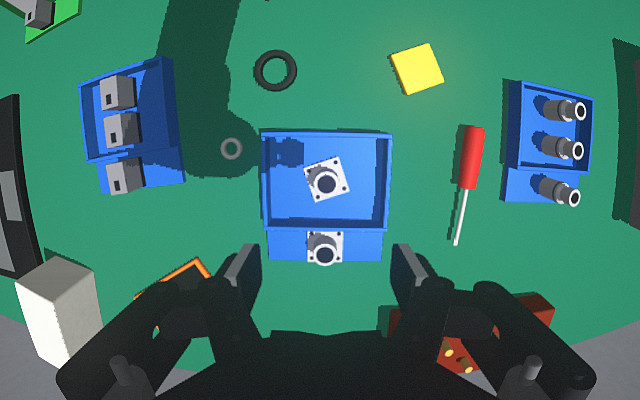

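The socket lies flat in its tray at (326,180), with the relays and sensors upright in theirs. All part heights sit 4 mm above their bench values, and the tape and pad have not moved. Handing in.

```bash
python3 -c "
from workcell import *
print(hand_in())"
```

```text
the job is handed in; nothing more can be done
None
```

All five parts are upright on the floors of their matching trays, the tape roll and note pad were left in place, and the job was handed in at about 33 s of the 128 s allowed (no verdict was returned).

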